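Close up a module row on a mounting rail

TASK

On the mounting rail one gap between the modules was left wide enough for the slotted ventilation spacer; the other gaps are only slack. Stand the loose spacer upright in the wide gap, astride the rail and fully down on it like its neighbours, and let go of it; then push the end module along the rail until the whole row is closed up tight against the fixed supply module, and finish while still pressing the end module firmly, so that the row stays clamped tight for the end bracket to be screwed on. Leave the order of the modules as it is, keep them on the rail, and leave the other things on the bench where they are.

Things in the scene. Friction and masses are not known exactly. Their poses are not given: they have to be found in the camera images.
- rail: Fixed plate 280 x 116 x 4 mm with a steel top-hat rail on it, 35 mm wide, 260 mm long, top 11.5 mm above the bench. Origin: middle of the plate's underside, on the bench. x runs along the rail towards the supply module, y across it, z up. All modules sit centred across the rail (y = 0), square to it, undersides 5.5 mm above the bench.
- supply_module_mid (a point): Centre (34 mm above its underside) of the fixed grey supply module with vent slots on top, the far end of the row, 36 mm along the rail; its near face (rail frame x = +0.081) is the row's stop. All modules have one cross section: body 90 mm across the rail up to 43 mm above the underside, then a nose 45 mm across up to 68 mm.
- narrow_module_mid (a point): Centre of the narrow loose module with one small dial on top, 18 mm along the rail, 90 mm across, 68 mm high; sits astride the rail and slides along it with little friction (0.05 kg).
- wide_module_mid (a point): Centre of the wide loose module with a display window, 54 mm along the rail, 90 mm across, 68 mm high (0.11 kg); sits astride the rail beside the narrow one, either of the two being nearer the supply module.
- end_module_mid (a point): Centre of the end module with two toggle levers, 36 mm along the rail, 90 mm across, 68 mm high (levers 10 mm more); the near end of the row. It is hooked on the rail, so it can only slide along it, at about 1 to 2 N.
- push_face (a point): Middle of the end module's flat outer face (away from the supply module), 24.5 mm above its underside, 30 mm above the bench; the rail in front of it is free for about 60 mm. Closing the row takes 2 to 4 N; once tight it is a rigid stop, and a firm press is a steady 5 to 15 N.
- end_module (a joint): Travel of the end module along the rail in m, growing towards the supply module: 0.019 or so at the start, 0.040 when the row with the spacer is closed up tight.
- spacer_mid (a point): Centre (36 mm above the underside) of the loose slotted spacer, standing upright on the bench: 18 mm along its x, 90 mm along its y up to 43 mm height, then a nose 51 mm along y up to 72 mm: grip it across that, from above. Legs go astride the rail with 2 mm play a side; either way round fits. Seated, its underside is 5.5 mm above the bench. Wide gap 23 to 29 mm, others 3 to 11 mm.
- bracket (a point): Loose end bracket lying on the bench, 48 x 36 x 8 mm, a bystander.
- screwdriver: Red screwdriver 180 mm long lying on the bench, a bystander.
- side_cutter: Side cutters 119 x 59 mm lying on the bench, a bystander.
- reel: Small solder reel, 46 mm across, 30 mm high, a bystander.
- grey_box: Grey plastic box 84 x 58 x 31 mm, a bystander.
- tape_roll: Roll of masking tape, 100 mm across, 25 mm high, a bystander.
Things that resemble listed ones, but are neither listed nor needed, are in the scene too. What is shaped like the part that bears spacer_mid but blue or green is not meant.

How it is judged:
By the outcome, as a careful person would: the job done as asked, in the order asked, and still so for the second after the job is handed in, while the arm keeps its last pose, push and grip.
It also fails if it takes over 58 s, if anything falls off the work surface, if the arm or the gripper's body presses on something with over 40 N, if the wrist force passes 120 N, or if a joint passes its speed limit or range.

ROBOT

A 6-joint arm with a two-finger parallel gripper is mounted at the origin on a cart in front of the work surface, level with it; the furniture and walls round the work are solid. World frame = base frame: x ahead of the robot, y to its left, z up, the work surface at z = 0. Lengths are in m, angles in degrees, forces in N, time in s.
With the tool pointing down it reaches from about 0.325 to 0.775 m from the base axis. Payload 9.3 kg.
Tool frame: the origin (TCP) lies on the mounting face of the last link; the fingertips stand 173 mm ahead of it and the grasp point (between the pads) lies 155 mm ahead of it (arm.finger_overhang is the distance from the TCP to the fingertips, in m); z points along the fingers, y is the line along which they close (so a half turn about z gives the same grasp; the last joint's range is limited). The gripper opens to 85 mm and grips with 20 to 120 N. Pads are 22 mm wide; open, the fingers measure 114 mm over their backs; the gripper's body (76 mm by 85 mm) begins 54 mm behind the grasp point. The pads swing forward as they close: fully open they stand 13 mm farther back than shut.
Start: joints at [-76.009, 14.817, 1.232, 76.415, 0, 81.257], TCP at [0.213, -0.507, 0.405] pointing down, gripper open.
Joint ranges: [-174.27, 174.27], [-52.1, 104.24], [-59.71, 78.15], [-110.17, 111.67], [-87.03, 83.33], [-180, 180]. Speed limits (degrees/s): [127.2, 127.2, 159.86, 180, 180, 180].

INTERFACE

Orientations are given as a 3x3 rotation matrix whose columns are the frame's x, y, z axes.
In Python, from bench import arm gives the robot as it stands.
- The arm moves only by the shell command python3 -m pendant 'ROWS' [FORCE]. ROWS is JSON, a list that holds one entry, the list of rows, each a list of 7 numbers: the turn, a rotation vector about the tool's x, y, z in units of 5 degrees (1.0 is 5 degrees), then the shift along the tool's x, y, z in units of 40 mm (1.0 is 40 mm), then the closure, from 0 (fully open) to 1 (shut). A call has 1 to 5 rows; each row shifts and turns the commanded pose from where the row before left it, along the tool's axes as they then stand; what a row does not reach is not made up. A row lasts 1/10 s, in which the tool goes at most 50 mm and 8.59 degrees, less where a joint would pass 70% of its speed; a pose out of reach is approached as far as the arm can. A call is refused whole if a number of a shift passes 1 or a number of a turn 1, either way. A call with a gripper value outside its range is refused whole. The fingers move at their own pace and stop on an object; FORCE is the grip in N (left out, the last holds). Time passes only in rows, so rows that do not move let the fingers close. It gives the time, the measured TCP pose, the force, the opening and the grip force at its end, in the units of the state.
- arm.observe(): the state, without advancing time (a new reading comes with each control period).
- arm.read_camera(name): name is "scene" or "side" or "wrist"; returns a dict with "color" (400x640x3 uint8, blue, green, red), "mtx" (3x3 intrinsics, pixels), "position" and "attitude" of the camera in the world. Camera axes: x right, y down, z forward; pixel columns grow to the right and rows downward; lengths in m; the calibration is good to about 2 mm. A picture is of the moment at which its call begins. There is no depth.
- arm.close_job(): hands the job in; it is judged then, once.
Trained networks look in the newest picture that a camera, given by its name, has taken for a name from the list of things; names that differ only in an ending like _2 or _b are one class to them, and where a whole thing is asked for, a point or a joint stands for the part that bears it (a point fixed in the world has none). Each returns a list of dicts, best first, with "confidence" (0 to 1); they miss things now and then, are a little off and sometimes report something else, mostly with a low value. They report only what shows in the picture. A call takes as long as a camera call. They do not tell look-alikes from the thing itself.
- arm.look_for(camera, label): "xy" ([column, row] in pixels, amid what is visible of it).
- arm.trace(camera, label): "mask" (400x640 bool, what is visible of it) and "xy" ([column, row] in pixels, amid what is visible of it).
- arm.pinpoint(camera, label): "xy" ([column, row] in pixels: a listed point, or the origin of a listed thing).
The state is a dict: "time_s": time; "joints": joint angles; "joint_vel": joint speeds; "joint_efforts": joint torques, N m; "ee_pos": TCP position; "tool_rot": TCP orientation; "contact_force": force on the tool from outside, world axes, zero at the start; "wrist_torque": the same for the moment, N m; "opening": opening from 0.0 (shut) to 1.0 (fully open); "finger_force": force on a finger pad.
Only numpy, scipy, OpenCV 4.12 (cv2) and the standard library are available. Lean on these libraries where they do the work, as an engineer would, in place of code of your own. Each camera call takes 0.05 s, during which the arm holds its last target. There are 200 camera calls.

## Working session

There is one attempt and no reset: what is moved stays moved. The work goes in short steps, Python scripts to look and compute and a shell command to move; the robot and the scene stay as the last step left them, time stands still between calls to the robot, and variables do not carry over. Pictures are saved under pics/ and viewed, at most 10 in all, crops included, and the job is handed in when it is done.

```bash
mkdir -p pics; ls
cat > h.py <<'E'
from bench import arm
import numpy as np, cv2
def ray(c,xy):
    K=np.array(c["mtx"]);R=np.array(c["attitude"]);d=R@np.linalg.inv(K)@np.array([xy[0],xy[1],1.]);return np.array(c["position"]),d
def onz(c,xy,z):
    p,d=ray(c,xy);return p+d*(z-p[2])/d[2]
def proj(c,P):
    q=np.array(c["attitude"]).T@(np.array(P)-np.array(c["position"]));u=np.array(c["mtx"])@q;return u[:2]/u[2]
def tri(rs):
    A=np.zeros((3,3));b=np.zeros(3)
    for p,d in rs:
        d=d/np.linalg.norm(d);M=np.eye(3)-np.outer(d,d);A+=M;b+=M@p
    return np.linalg.solve(A,b)
E
python3 - <<'E'
from h import *
for n in("scene","side"):
    c=arm.read_camera(n);cv2.imwrite(f"pics/{n}.png",c["color"])
    print(n,np.round(c["position"],3),np.round(c["attitude"],2).tolist())
    for l in("spacer_mid","rail","supply_module_mid","narrow_module_mid","wide_module_mid","end_module_mid","push_face"):
        print(l,[(np.round(r["xy"]).tolist(),round(r["confidence"],2)) for r in arm.pinpoint(n,l)][:4])
print(arm.observe())
E
```

```text
pics
scene [-0.246  0.535  0.744] [[-0.58, -0.49, 0.65], [-0.82, 0.36, -0.46], [-0.01, -0.8, -0.6]]
spacer_mid [([424.0, 198.0], 0.65)]
rail [([277.0, 232.0], 0.79)]
supply_module_mid [([261.0, 201.0], 0.61)]
narrow_module_mid [([276.0, 220.0], 0.84), ([284.0, 230.0], 0.64)]
wide_module_mid [([267.0, 212.0], 0.75)]
end_module_mid [([285.0, 230.0], 0.79)]
push_face [([290.0, 235.0], 0.64)]
side [ 0.228 -1.143  0.515] [[0.97, -0.07, 0.23], [-0.24, -0.35, 0.91], [0.02, -0.94, -0.35]]
spacer_mid [([308.0, 241.0], 0.76), ([268.0, 244.0], 0.74), ([260.0, 223.0], 0.56)]
rail [([296.0, 202.0], 0.72), ([324.0, 187.0], 0.38)]
supply_module_mid [([324.0, 186.0], 0.86)]
narrow_module_mid [([298.0, 188.0], 0.61)]
wide_module_mid [([312.0, 188.0], 0.68)]
end_module_mid [([281.0, 186.0], 0.71)]
push_face [([278.0, 193.0], 0.76)]
{'time_s': 0.8, 'joints': array([-7.60086171e+01,  1.48163344e+01,  1.23226031e+00,  7.64148426e+01,
        3.99155299e-04,  8.12569002e+01]), 'joint_vel': array([ 0.07361632, -0.02789   ,  0.0650812 ,  0.12749675,  0.03180003,
       -0.07894744]), 'joint_efforts': array([ 1.12129947e-03, -5.55309319e+01,  3.44723618e+01,  1.19598124e-03,
       -9.48999582e-05, -1.40178054e-05]), 'ee_pos': array([ 0.21255223, -0.50726883,  0.40468484]), 'tool_rot': array([[ 9.22305670e-01,  3.86461189e-01,  1.13311996e-05],
       [ 3.86461189e-01, -9.22305670e-01, -1.66619229e-05],
       [ 4.01164305e-06,  1.97464549e-05, -1.00000000e+00]]), 'contact_force': array([ 0.29655837, -0.41101443,  0.04597163]), 'wrist_torque': array([-0.0222568 ,  0.00562779, -0.01111276]), 'finger_force': 0.0, 'opening': 1.0004624851467683}
```

Run:
```python
import cv2,numpy as np
a=cv2.imread("pics/scene.png")[130:330,160:560];b=cv2.imread("pics/side.png")[130:280,180:480]
a=cv2.resize(a,(600,300),interpolation=3);b=cv2.resize(b,(600,300),interpolation=3)
cv2.imwrite("pics/both.png",np.vstack([a,b]))
```

```text
(no output)
```

View pics/both.png

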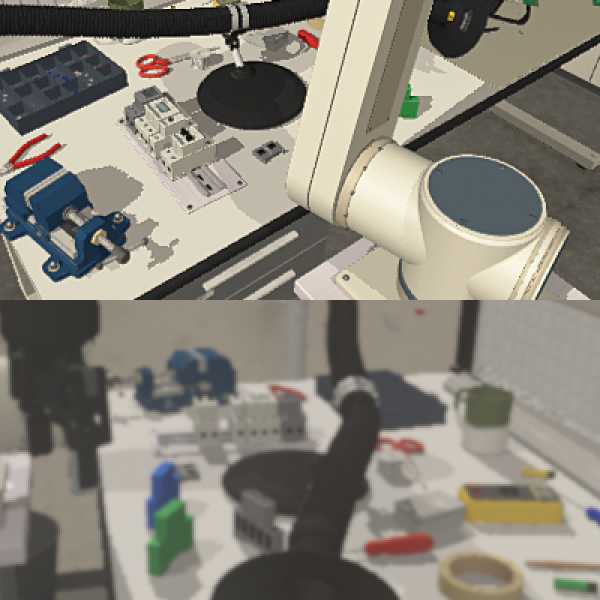

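The picture shows the row on its rail (scene ~(277,225); side ~(300,190)), an extractor hood hanging on a hose over the bench, and spacer-shaped parts in side: grey (308,241), blue (261,225), green (267,245). The grey one is the one meant. Next I locate these and the hood.

Run:
```python
from h import *
s=arm.read_camera("scene");d=arm.read_camera("side");w=arm.read_camera("wrist")
cv2.imwrite("pics/wrist0.png",w["color"]);print("wrist",np.round(w["position"],3),np.round(w["attitude"],2).tolist())
f=lambda a:np.round(a,4).tolist()
for n,a,b,z in[("supply",(261,201),(324,186),.0395),("narrow",(276,220),(298,188),.0395),("wide",(267,212),(312,188),.0395),("end",(285,230),(281,186),.0395),("push",(290,235),(278,193),.03)]:
    print(n,f(onz(s,a,z)),f(onz(d,b,z)),f(tri([ray(s,a),ray(d,b)])))
print("rail",f(onz(s,(277,232),0)),f(onz(d,(296,202),0)))
for n,p in[("grey",(308,241)),("blue",(261,225)),("green",(267,245))]:print(n,f(onz(d,p,.036)))
print("hood",f(tri([ray(s,(327,193)),ray(d,(332,280))])),f(onz(s,(327,193),0)))
for l in("bracket","screwdriver","side_cutter","reel","grey_box","tape_roll","spacer_mid"):
    print(l,[(f(r["xy"]),r["confidence"],f(onz(d,r["xy"],.015))) for r in arm.look_for("side",l)][:2])
for l in("spacer_mid","rail","push_face"):print(l,[(f(r["xy"]),r["confidence"]) for r in arm.pinpoint("wrist",l)])
b=cv2.resize(d["color"][100:400,160:560],(800,600),interpolation=3);cv2.imwrite("pics/side2.png",b)
```

```text
wrist [ 0.276 -0.479  0.375] [[0.39, -0.89, -0.26], [-0.92, -0.37, -0.11], [-0.0, 0.28, -0.96]]
supply [0.5829, 0.149, 0.0395] [0.5857, 0.1607, 0.0395] [0.5818, 0.15, 0.0423]
narrow [0.4869, 0.1568, 0.0395] [0.4922, 0.1573, 0.0395] [0.4906, 0.1558, 0.0386]
wide [0.5303, 0.1595, 0.0395] [0.5396, 0.1483, 0.0395] [0.5397, 0.1562, 0.0346]
end [0.4391, 0.1582, 0.0395] [0.4382, 0.1884, 0.0395] [0.433, 0.1623, 0.0478]
push [0.4244, 0.1528, 0.03] [0.4211, 0.1466, 0.03] [0.4232, 0.1525, 0.0289]
rail [0.4835, 0.159, 0.0] [0.4795, 0.1281, 0.0]
grey [0.4399, -0.2309, 0.036]
blue [0.3341, -0.1108, 0.036]
green [0.335, -0.2315, 0.036]
hood [0.5805, -0.1265, -0.1126] [0.5448, -0.0556, 0.0]
bracket []
screwdriver [([379.6, 252.5], 0.87, [0.6133, -0.29, 0.015])]
side_cutter [([319.1, 172.1], 0.56, [0.628, 0.3961, 0.015])]
reel [([375.6, 211.6], 0.75, [0.7023, -0.037, 0.015])]
grey_box [([394.5, 235.7], 0.77, [0.6905, -0.2082, 0.015])]
tape_roll [([420.6, 275.6], 0.73, [0.6645, -0.4125, 0.015]), ([297.0, 190.2], 0.44, [0.4977, 0.2021, 0.015])]
spacer_mid [([309.2, 240.7], 0.96, [0.4527, -0.1899, 0.015]), ([262.8, 222.0], 0.87, [0.3462, -0.0458, 0.015])]
spacer_mid []
rail []
push_face []
```

View pics/side2.png

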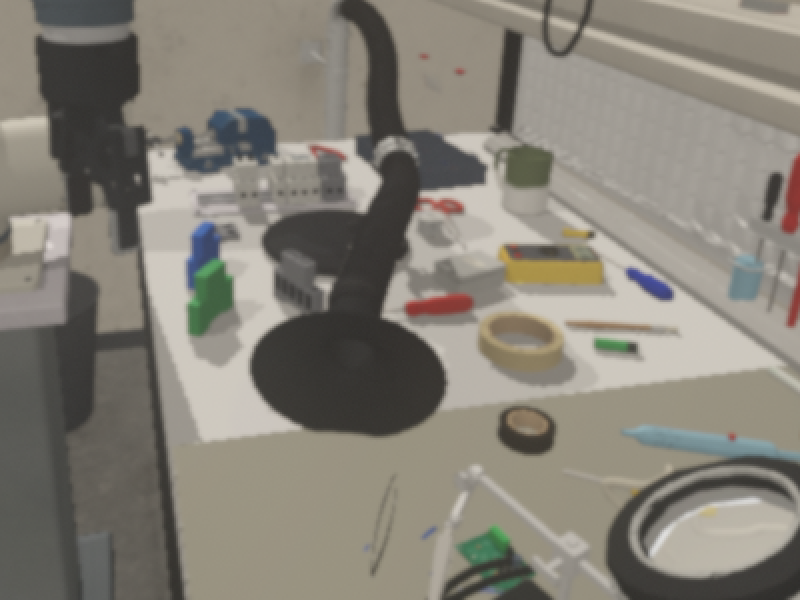

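View pics/wrist0.png

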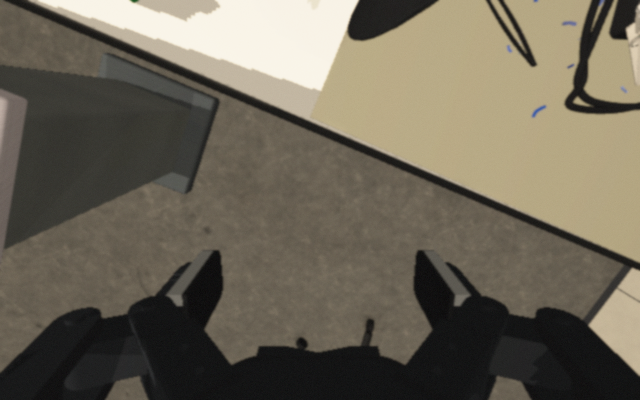

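The side picture shows the grey spacer at crop (298,280), a round stand base at crop (335,245), and the hood at crop (347,370), with its hose running back to a clamp at crop (395,155). The wrist view shows floor, the bench edge and a black rim at (385,15), which is probably the hood.

Run:
```python
from h import *
s=arm.read_camera("scene");d=arm.read_camera("side");w=arm.read_camera("wrist")
f=lambda a:np.round(a,3).tolist()
full=lambda x,y:(160+x/2,100+y/2)
print("clamp",f(tri([ray(s,(317,142)),ray(d,full(395,155))])))
for n,p in[("base c",(335,243)),("base l",(263,240)),("base r",(408,245)),("base front",(335,275)),("base back",(335,212))]:print(n,f(onz(d,full(*p),0.01)))
print("scene base",[f(onz(s,(160+x/1.5,130+y/1.5),.01)) for x,y in((198,95),(305,95),(252,65),(252,128))])
for z in(0.05,.15,.25,.35):print("hood",z,[f(onz(d,full(*p),z)) for p in((250,370),(446,375),(347,310),(347,433))], "wristrim",f(onz(w,(362,38),z)))
```

```text
clamp [0.62, -0.072, 0.141]
base c [0.536, -0.069, 0.01]
base l [0.433, -0.037, 0.01]
base r [0.642, -0.098, 0.01]
base front [0.508, -0.172, 0.01]
base back [0.569, 0.049, 0.01]
scene base [[0.595, 0.039, 0.01], [0.468, -0.135, 0.01], [0.617, -0.113, 0.01], [0.449, 0.012, 0.01]]
hood 0.05 [[0.345, -0.438, 0.05], [0.537, -0.489, 0.05], [0.476, -0.339, 0.05], [0.413, -0.557, 0.05]] wristrim [0.345, -0.494, 0.05]
hood 0.15 [[0.32, -0.59, 0.15], [0.471, -0.629, 0.15], [0.423, -0.512, 0.15], [0.374, -0.683, 0.15]] wristrim [0.323, -0.489, 0.15]
hood 0.25 [[0.295, -0.741, 0.25], [0.404, -0.77, 0.25], [0.369, -0.684, 0.25], [0.334, -0.809, 0.25]] wristrim [0.302, -0.485, 0.25]
hood 0.35 [[0.27, -0.892, 0.35], [0.338, -0.91, 0.35], [0.316, -0.857, 0.35], [0.294, -0.935, 0.35]] wristrim [0.281, -0.48, 0.35]
```

```bash
python3 -m pendant '[[[0,0,0,0.95,-0.7,-0.3,0],[0,0,0,0.95,-0.7,-0.3,0],[0,0,0,0.95,-0.7,0,0],[0,0,0,0.95,-0.7,0,0],[0,0,0,0.95,-0.7,0,0]]]'
python3 - <<'E'
from h import *
w=arm.read_camera("wrist");cv2.imwrite("pics/w1.png",w["color"]);f=lambda a:np.round(a,3).tolist()
print(f(arm.observe()["ee_pos"]),f(w["position"]))
for l in("spacer_mid","rail"):print(l,[(f(r["xy"]),r["confidence"],f(onz(w,r["xy"],.036))) for r in arm.pinpoint("wrist",l)])
E
```

```text
time_s: 2.1
ee_pos: [0.3341, -0.303, 0.4289]
tool_rot: [[0.923, 0.386, 0.0], [0.386, -0.923, -0.0], [0.0, 0.001, -1.0]]
contact_force: [0.5, -1.4, -0.5]
opening: 1.005
finger_force: 0.0
[0.336, -0.298, 0.429] [0.397, -0.275, 0.399]
spacer_mid [([289.9, 44.7], 0.9, [0.44, -0.226, 0.036]), ([263.0, 150.7], 0.8, [0.327, -0.238, 0.036]), ([155.1, 102.4], 0.57, [0.331, -0.113, 0.036])]
rail []
```

View pics/w1.png

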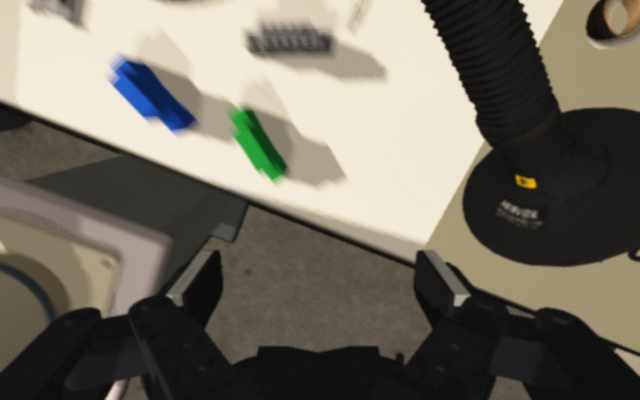

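Grey spacer is at wrist (290,40), green at (258,145), blue at (150,95). The hose and hood are to the right, with the hose edge running from (425,0) to (480,120). The network and side agree that the grey one is at (0.44,-0.228).

Run:
```python
from h import *
w=arm.read_camera("wrist");d=arm.read_camera("side");f=lambda a:np.round(a,3).tolist()
full=lambda x,y:(160+x/2,100+y/2)
print("hood c",f(tri([ray(w,(570,187)),ray(d,full(348,372))])))
# hose axis in wrist: line (470,0)-(515,110); side hose axis points
p1,d1=ray(w,(475,0));p2,d2=ray(w,(520,115));n=np.cross(d1,d2)
for q in((352,330),(356,300),(368,260),(385,220),(398,180),(395,155)):
    p,dd=ray(d,full(*q));t=n@(p1-p)/(n@dd);print(q,f(p+t*dd))
```

```text
hood c [0.421, -0.529, 0.095]
(352, 330) [0.443, -0.467, 0.101]
(356, 300) [0.455, -0.437, 0.117]
(368, 260) [0.484, -0.384, 0.135]
(385, 220) [0.525, -0.316, 0.15]
(398, 180) [0.564, -0.246, 0.172]
(395, 155) [0.567, -0.221, 0.196]
```

```bash
python3 -m pendant '[[[0,0,0,0.95,0,0.5,0],[0,0,0,0.95,0,0.5,0],[0,0,0,0,-0.5,0.5,0],[0,0,0,0,0,0,0]]]'
python3 - <<'E'
from h import *
w=arm.read_camera("wrist");cv2.imwrite("pics/w2.png",w["color"]);f=lambda a:np.round(a,4).tolist()
o=arm.observe();print(f(o["ee_pos"]),f(w["position"]))
for r in arm.pinpoint("wrist","spacer_mid")[:2]:print(f(r["xy"]),r["confidence"],f(onz(w,r["xy"],.036)))
for r in arm.trace("wrist","spacer_mid")[:2]:
    m=r["mask"].astype(np.uint8);rc=cv2.minAreaRect(cv2.findNonZero(m));print(r["confidence"],m.sum(),rc)
    cv2.imwrite("pics/m%d.png"%m.sum(),m*255)
E
```

```text
time_s: 2.75
ee_pos: [0.3952, -0.2564, 0.3659]
tool_rot: [[0.922, 0.386, -0.004], [0.386, -0.922, 0.004], [-0.002, -0.005, -1.0]]
contact_force: [-0.6, 0.5, 0.6]
opening: 1.004
finger_force: 0.0
[0.3955, -0.2574, 0.3676] [0.4583, -0.2283, 0.3356]
[313.5, 120.5] 0.69 [0.4422, -0.2288, 0.036]
[278.0, 232.8] 0.68 [0.3278, -0.238, 0.036]
0.74 3210 ((273.5384521484375, 231.30767822265625), (94.85372924804688, 41.04780960083008), 56.30992889404297)
0.68 4596 ((152.7356414794922, 181.16905212402344), (103.0609130859375, 55.23722457885742), 45.5787239074707)
```

View pics/w2.png

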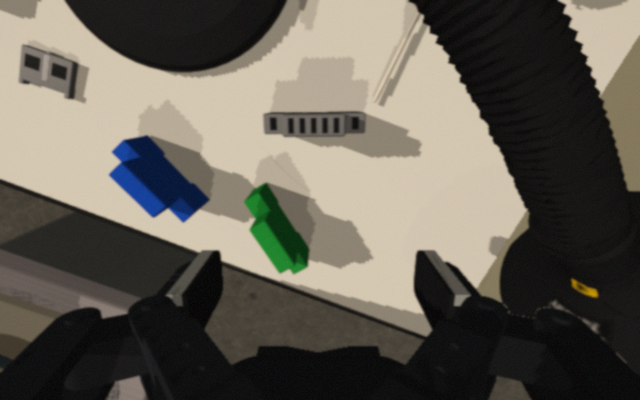

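The grey spacer stands at wrist (314,122), spanning columns 264–365, with its long axis nearly along the image x axis (tool y). Blue is at (155,180), green at (275,230) and a bracket at (48,70). I'll measure its yaw and check it in a close crop.

Run:
```python
from h import *
w=arm.read_camera("wrist");f=lambda a:np.round(a,4).tolist();im=w["color"]
cv2.imwrite("pics/crop.png",cv2.resize(im[90:160,250:380],(780,420),interpolation=3))
m=np.zeros((400,640),np.uint8);g=im.max(2);m[100:145,255:375]=(g[100:145,255:375]<110)
n,l,s,c=cv2.connectedComponentsWithStats(m);k=1+s[1:,4].argmax();m=(l==k).astype(np.uint8)
rc=cv2.minAreaRect(cv2.findNonZero(m));print(s[k],rc)
R=arm.observe()["tool_rot"];T=arm.observe()["ee_pos"]
for y in(112,134):
    xs=np.where(m[y-2:y+3].any(0))[0];print(y,xs.min(),xs.max())
print("tool yaw",np.degrees(np.arctan2(R[1,0],R[0,0])))
P=np.array([.442,-.229,.22]);print("delta tool/40mm",f(R.T@(P-T)/.04))
```

```text
[ 263  113   97   24 1537] ((311.0, 124.5), (23.0, 96.0), 90.0)
112 265 355
134 282 358
tool yaw 22.62955881761341
delta tool/40mm [1.344, -0.2409, 3.74]
```

View pics/crop.png

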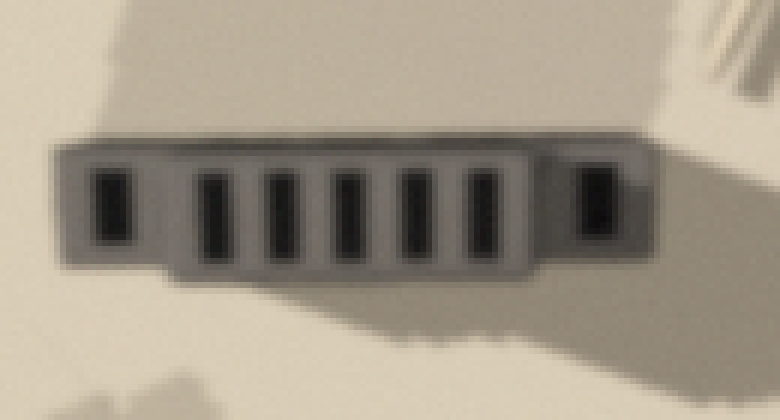

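The crop confirms the slotted grey spacer, with its nose top centred at crop (352,212) and its shoulders mid at (354,206), yawed about 1°.

Run:
```python
from h import *
w=arm.read_camera("wrist");f=lambda a:np.round(a,4).tolist();o=arm.observe();R=o["tool_rot"];T=o["ee_pos"]
for p,z in(((308.7,125.3),.072),((309.1,124.4),.043)):
    P=onz(w,p,z);P2=P.copy();P2[2]=.22;print(f(P),f(R.T@(P2-T)/.04))
```

```text
[0.4413, -0.2303, 0.072] [1.3132, -0.2149, 3.7409]
[0.4402, -0.2303, 0.043] [1.2882, -0.2251, 3.7409]
```

```bash
python3 -m pendant '[[[0,0,-0.2,0.65,-0.11,0,0.15],[0,0,0,0.65,-0.11,0,0.15],[0,0,0,0,0,0.9,0.15],[0,0,0,0,0,0.9,0.15],[0,0,0,0,0,0.9,0.15]]]' 60; python3 -m pendant '[[[0,0,0,0,0,0,0.15]]]'
python3 - <<'E'
from h import *
w=arm.read_camera("wrist");cv2.imwrite("pics/w3.png",w["color"]);f=lambda a:np.round(a,4).tolist()
o=arm.observe();print(f(o["ee_pos"]));R=o["tool_rot"]
for r in arm.pinpoint("wrist","spacer_mid")[:2]:
    P=onz(w,r["xy"],.036);print(f(r["xy"]),r["confidence"],f(P),f(R.T@(P-o["ee_pos"])))
E
```

```text
time_s: 3.5
ee_pos: [0.4406, -0.2291, 0.2605]
tool_rot: [[0.916, 0.402, 0.002], [0.402, -0.916, -0.002], [0.001, 0.002, -1.0]]
contact_force: [0.5, -0.1, -0.5]
opening: 0.85
finger_force: 0.0
time_s: 3.6
ee_pos: [0.4394, -0.2284, 0.2578]
tool_rot: [[0.916, 0.401, -0.005], [0.402, -0.916, 0.003], [-0.003, -0.005, -1.0]]
contact_force: [-0.8, 0.9, 0.4]
opening: 0.846
finger_force: 0.0
[0.44, -0.2288, 0.2602]
[270.2, 355.2] 0.89 [0.3283, -0.2369, 0.036] [-0.1052, -0.037, 0.2244]
[102.5, 288.2] 0.65 [0.3335, -0.1135, 0.036] [-0.0509, -0.1479, 0.2246]
```

View pics/w3.png

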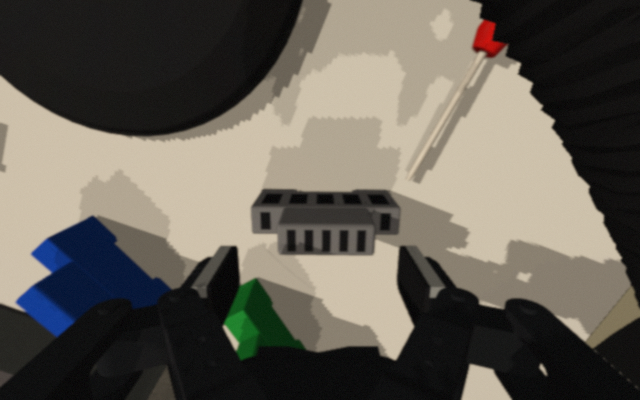

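Run:
```python
from h import *
w=arm.read_camera("wrist");f=lambda a:np.round(a,4).tolist();o=arm.observe();R=o["tool_rot"];T=o["ee_pos"]
for p,z in(((326.5,242),.072),((326,213),.043)):
    P=onz(w,p,z);print(f(P),f(R.T@(P-T)))
print(f(proj(w,T+R@[0,0.036,.173])),f(proj(w,T+R@[0,-.036,.173])))
```

```text
[0.4402, -0.2327, 0.072] [-0.0022, 0.0026, 0.1905]
[0.4463, -0.2305, 0.043] [0.0043, 0.0029, 0.2195]
[396.8592, 252.8886] [247.0987, 252.732]
```

```bash
python3 -m pendant '[[[0,0,0,0.02,0.07,0,0.15],[0,0,0,0,0,0.6,0.15],[0,0,0,0,0,0.38,0.15],[0,0,0,0,0,0,0.15],[0,0,0,0,0,0,0.6]]]'; python3 -m pendant '[[[0,0,0,0,0,0,0.8],[0,0,0,0,0,0,0.8],[0,0,0,0,0,0,0.8],[0,0,0,0,0,0,0.8]]]'
```

```text
time_s: 4.25
ee_pos: [0.4426, -0.2309, 0.2228]
tool_rot: [[0.915, 0.402, 0.001], [0.402, -0.915, -0.001], [0.001, 0.001, -1.0]]
contact_force: [0.2, 0.5, 0.3]
opening: 0.697
finger_force: 0.0
time_s: 4.65
ee_pos: [0.4427, -0.2309, 0.2232]
tool_rot: [[0.915, 0.403, 0.003], [0.403, -0.915, -0.002], [0.002, 0.003, -1.0]]
contact_force: [-0.6, -0.3, 6.7]
opening: 0.58
finger_force: 62.8
```

```bash
python3 -m pendant '[[[0,0,0,0,0,-0.5,0.8],[0,0,0,0,0,-1,0.8],[0,0,0,-0.3,0,-1,0.8],[0,0,0,-0.5,0,-1,0.8],[0,0,0,-0.5,0,-0.5,0.8]]]'
python3 - <<'E'
from h import *
s=arm.read_camera("scene");d=arm.read_camera("side");f=lambda a:np.round(a,3).tolist()
full=lambda x,y:(160+x/2,100+y/2)
p1,d1=ray(s,(160,130+43/1.5));p2,d2=ray(s,(160+235/1.5,130+17/1.5));n=np.cross(d1,d2)
for q in((395,155),(387,110),(380,70),(365,20),(350,5)):
    p,dd=ray(d,full(*q));t=n@(p1-p)/(n@dd);print(q,f(p+t*dd))
for n_ in("narrow_module_mid","wide_module_mid","end_module_mid","push_face","supply_module_mid"):
    print(n_,[f(onz(s,r["xy"],.03 if n_=="push_face" else .0395)) for r in arm.pinpoint("scene",n_)[:1]])
E
```

```text
time_s: 5.15
ee_pos: [0.3943, -0.2515, 0.3858]
tool_rot: [[0.915, 0.403, 0.004], [0.403, -0.915, -0.004], [0.002, 0.005, -1.0]]
contact_force: [0.1, -0.6, -0.3]
opening: 0.584
finger_force: 62.3
(395, 155) [0.627, -0.059, 0.14]
(387, 110) [0.676, 0.124, 0.157]
(380, 70) [0.732, 0.337, 0.177]
(365, 20) [0.805, 0.675, 0.218]
(350, 5) [0.787, 0.741, 0.243]
narrow_module_mid [[0.489, 0.159, 0.039]]
wide_module_mid [[0.533, 0.15, 0.039]]
end_module_mid [[0.438, 0.161, 0.039]]
push_face [[0.413, 0.159, 0.03]]
supply_module_mid [[0.583, 0.148, 0.039]]
```

```bash
python3 -m pendant '[[[0,0,0,0.45,-1,0,0.8],[0,0,0,0.45,-1,0,0.8],[0,0,0,0.45,-1,0,0.8],[0,0,0,0.45,-1,0,0.8],[0,0,0,0.45,-1,0,0.8]]]';python3 -m pendant '[[[0,0,1,0.4,-1,0,0.8],[0,0,1,0.3,-1,0,0.8],[0,0,1,0.2,-1,0,0.8],[0,0,1,0.1,-1,0,0.8],[0,0,1,0,-0.6,0,0.8]]]';python3 -m pendant '[[[0,0,0,0,0,0,0.8]]]'
python3 - <<'E'
from h import *
w=arm.read_camera("wrist");cv2.imwrite("pics/w4.png",w["color"]);f=lambda a:np.round(a,4).tolist()
print(f(w["position"]))
for l,z in(("supply_module_mid",.0395),("narrow_module_mid",.0395),("wide_module_mid",.0395),("end_module_mid",.0395),("push_face",.03),("rail",0),("spacer_mid",.2)):
    print(l,[(f(r["xy"]),round(r["confidence"],2),f(onz(w,r["xy"],z))) for r in arm.pinpoint("wrist",l)[:2]])
E
```

```text
time_s: 6.0
ee_pos: [0.3964, -0.0302, 0.3806]
tool_rot: [[0.915, 0.403, -0.002], [0.403, -0.915, 0.001], [-0.001, -0.001, -1.0]]
contact_force: [0.6, -0.4, 0.4]
opening: 0.582
finger_force: 62.4
time_s: 6.5
ee_pos: [0.3902, 0.105, 0.3806]
tool_rot: [[0.999, 0.045, -0.005], [0.046, -0.998, 0.04], [-0.003, -0.04, -0.999]]
contact_force: [1.0, -0.3, -0.1]
opening: 0.582
finger_force: 62.4
time_s: 6.6
ee_pos: [0.3905, 0.1017, 0.3807]
tool_rot: [[0.999, 0.035, -0.005], [0.035, -0.999, 0.039], [-0.004, -0.039, -0.999]]
contact_force: [0.7, 0.1, -0.2]
opening: 0.585
finger_force: 62.5
[0.459, 0.1062, 0.3503]
supply_module_mid []
narrow_module_mid []
wide_module_mid []
end_module_mid []
push_face []
rail [([284.5, 76.3], 0.82, [0.483, 0.1549, 0.0])]
spacer_mid [([537.0, 239.3], 0.74, [0.3983, 0.0026, 0.2]), ([317.1, 240.5], 0.68, [0.3921, 0.1102, 0.2])]
```

View pics/w4.png

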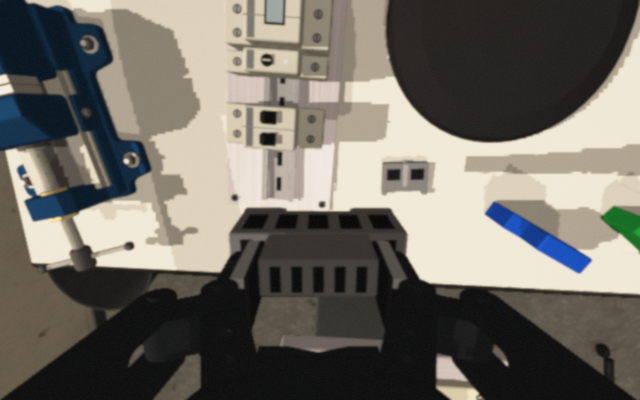

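The wrist view shows the row: the display module at rows 0–45, the narrow one at 50–78 and the end module at 103–148. The wide gap (rows 78–103) is therefore between the narrow module and the end module. The vise is on the left, and the tool is tilted 2°, which I'll correct.

```bash
python3 -m pendant '[[[-0.45,0,0,0,-0.6,0,0.8],[0,0,0.4,0,-0.6,0,0.8],[0,0,0,0,0,0,0.8],[0,0,0,0,0,0,0.8]]]'
python3 - <<'E'
from h import *
w=arm.read_camera("wrist");cv2.imwrite("pics/w5.png",w["color"]);f=lambda a:np.round(a,4).tolist()
print(f(w["position"]));im=w["color"]
cv2.imwrite("pics/w5c.png",cv2.resize(im[20:260,210:450],(600,600),interpolation=3))
print([(f(r["xy"]),round(r["confidence"],2),f(onz(w,r["xy"],0))) for r in arm.pinpoint("wrist","rail")[:2]])
E
```

```text
time_s: 7.4
ee_pos: [0.3907, 0.1037, 0.3828]
tool_rot: [[0.999, 0.043, -0.004], [0.043, -0.999, 0.03], [-0.002, -0.031, -1.0]]
contact_force: [-0.0, -0.0, -0.6]
opening: 0.582
finger_force: 62.4
[0.4592, 0.1085, 0.3526]
[([281.4, 76.6], 0.88, [0.4832, 0.1579, 0.0])]
```

View pics/w5c.png

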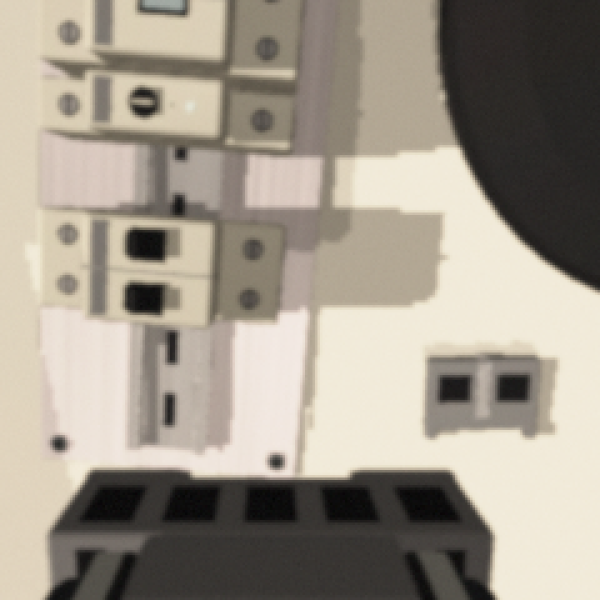

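The crop shows the end module, the wide gap at crop rows 150–210 and the narrow module above it. The arm did not advance, though, so I'm checking the joints.

Run:
```python
from h import *
o=arm.observe();print(np.round(o["joints"],1),o["contact_force"],np.round(o["joint_vel"],1),np.round(o["joint_efforts"],1))
s=arm.read_camera("scene");cv2.imwrite("pics/s2.png",cv2.resize(s["color"][60:360,160:560],(800,600)))
```

```text
[  2.4   1.  -18.7  70.5   1.7 179.9] [-0.73250278 -0.23147044 -0.41544552] [ 0.   0.1 -0.1 -0.1 -0.1  0. ] [  0.  -35.2  33.8   0.    0.1   0. ]
```

View pics/s2.png

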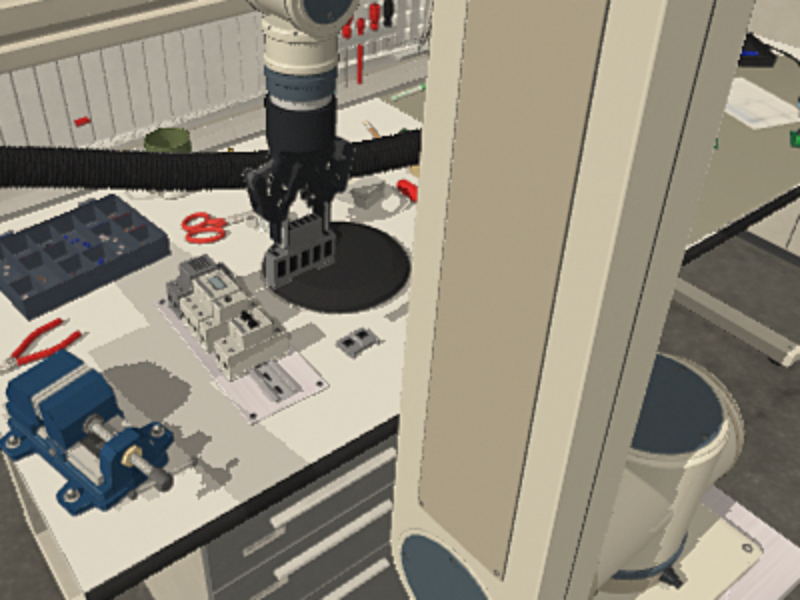

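The scene view shows the spacer held over the stand base and clear of everything, with the row at (230,310). Joint 6 is at its +180 limit, so I'll turn the tool back half a turn. First I work out the rail yaw from the last picture.

```bash
python3 - <<'E'
from h import *
w=arm.read_camera("wrist");f=lambda a:np.round(a,4).tolist()
q=lambda x,y,z:onz(w,(210+x/2.5,20+y/2.5),z)
a=[q(*p,.006) for p in((172,346),(168,408),(181,153),(178,205))];print([f(x) for x in a])
for u,v in((1,2),(0,2)):
    d=a[v]-a[u];print("yaw slot",np.degrees(np.arctan2(d[1],d[0])))
d=q(58,443,.004)-q(277,461,.004);print("yaw holes",np.degrees(np.arctan2(-d[0],d[1])),f(q(58,443,.004)),f(q(277,461,.004)))
d=q(323,155,.004)-q(298,470,.004);print("plate edge",np.degrees(np.arctan2(d[1],d[0])))
E
python3 -m pendant '[[[-0.4,0,-1,0,0,0,0.8],[0,0,-1,0,0,0,0.8],[0,0,-1,0,0,0,0.8],[0,0,-1,0,0,0,0.8],[0,0,-1,0,0,0,0.8]]]'
```

```text
[[0.3995, 0.1589, 0.006], [0.3718, 0.1604, 0.006], [0.4784, 0.1559, 0.006], [0.4582, 0.1569, 0.006]]
yaw slot -2.4066829196878325
yaw slot -2.1432258092560668
yaw holes -1.9202777907061355 [0.3525, 0.2105, 0.004] [0.3491, 0.1111, 0.004]
plate edge -1.2963661568700504
time_s: 8.1
ee_pos: [0.3907, 0.1038, 0.3828]
tool_rot: [[0.886, 0.464, -0.001], [0.464, -0.886, -0.004], [-0.003, 0.004, -1.0]]
contact_force: [0.2, 0.2, 0.3]
opening: 0.578
finger_force: 62.4
```

```bash
python3 -m pendant '[[[0,0,-1,0,0,0,0.8],[0,0,-1,0,0,0,0.8],[0,0,-1,0,0,0,0.8],[0,0,-1,0,0,0,0.8],[0,0,-1,0,0,0,0.8]]]' >/dev/null
python3 -m pendant '[[[0,0,-1,0,0,0,0.8],[0,0,-1,0,0,0,0.8],[0,0,-1,0,0,0,0.8],[0,0,-1,0,0,0,0.8],[0,0,-1,0,0,0,0.8]]]'>/dev/null
python3 -m pendant '[[[0,0,-1,0,0,0,0.8],[0,0,-1,0,0,0,0.8],[0,0,-1,0,0,0,0.8],[0,0,-1,0,0,0,0.8],[0,0,-1,0,0,0,0.8]]]'>/dev/null
python3 -m pendant '[[[0,0,-1,0,0,0,0.8],[0,0,-1,0,0,0,0.8],[0,0,-1,0,0,0,0.8],[0,0,-1,0,0,0,0.8],[0,0,-1,0,0,0,0.8]]]'
python3 -m pendant '[[[0,0,-1,0,0,0,0.8],[0,0,-1,0,0,0,0.8],[0,0,-1,0,0,0,0.8],[0,0,-1,0,0,0,0.8],[0,0,-1,0,0,0,0.8]]]'>/dev/null
python3 -m pendant '[[[0,0,-1,0,0,0,0.8],[0,0,-1,0,0,0,0.8],[0,0,-1,0,0,0,0.8],[0,0,-1,0,0,0,0.8],[0,0,-0.9,0,0,0,0.8]]]'>/dev/null
python3 -m pendant '[[[0,0,0,0,0,0,0.8],[0,0,0,0,0,0,0.8]]]'
```

```text
time_s: 10.1
ee_pos: [0.3907, 0.1037, 0.3828]
tool_rot: [[-0.611, 0.792, -0.001], [0.792, 0.611, -0.004], [-0.003, -0.003, -1.0]]
contact_force: [0.3, 0.6, 0.2]
opening: 0.582
finger_force: 62.4
time_s: 11.3
ee_pos: [0.3907, 0.1038, 0.3828]
tool_rot: [[-0.998, 0.055, -0.001], [0.055, 0.998, -0.004], [0.0, -0.004, -1.0]]
contact_force: [-0.7, -0.1, -0.5]
opening: 0.581
finger_force: 62.4
```

```bash
python3 -m pendant '[[[0,0,-0.2,-0.3,0.7,0.3,0.8],[0,0,0,-0.4,0.6,0.3,0.8],[0,0,0,0,0,0,0.8],[0,0,0,0,0,0,0.8]]]'
python3 - <<'E'
from h import *
w=arm.read_camera("wrist");im=w["color"];f=lambda a:np.round(a,4).tolist();cv2.imwrite("pics/w6.png",im)
o=arm.observe();print(f(w["position"]),f(o["ee_pos"]),np.degrees(np.arctan2(o["tool_rot"][1,0],o["tool_rot"][0,0])))
for l,z in(("supply_module_mid",.0395),("narrow_module_mid",.0395),("wide_module_mid",.0395),("end_module_mid",.0395),("push_face",.03),("rail",0)):
    print(l,[(f(r["xy"]),round(r["confidence"],2),f(onz(w,r["xy"],z))) for r in arm.pinpoint("wrist",l)[:2]])
E
```

```text
time_s: 11.7
ee_pos: [0.4209, 0.1546, 0.3582]
tool_rot: [[-0.999, 0.036, -0.002], [0.036, 0.999, -0.005], [0.002, -0.005, -1.0]]
contact_force: [-0.4, 1.2, 0.2]
opening: 0.581
finger_force: 62.5
[0.3494, 0.1579, 0.3282] [0.4208, 0.1543, 0.3586] 177.92754267043514
supply_module_mid [([323.2, 332.6], 0.86, [0.5791, 0.1538, 0.0395])]
narrow_module_mid [([316.9, 245.3], 0.59, [0.4793, 0.1508, 0.0395])]
wide_module_mid []
end_module_mid [([325.3, 206.0], 0.94, [0.4398, 0.1601, 0.0395])]
push_face [([323.2, 178.7], 0.65, [0.4157, 0.159, 0.03])]
rail []
```

View pics/w6.png

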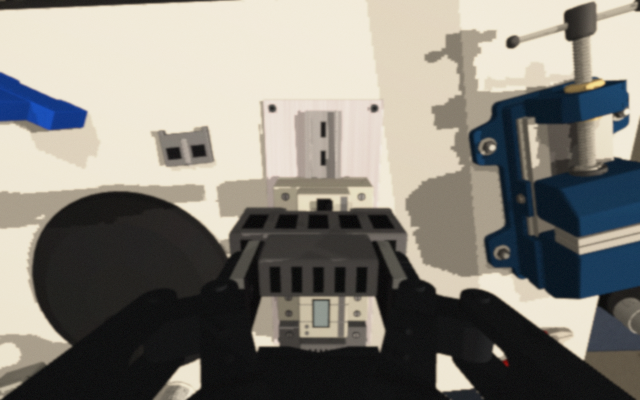

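The view shows the spacer over the row, with the gap hidden beneath it and the vise clear on the right. I've used up the picture allowance, and in fact gone one over it, so from here I work numerically. I'll get the gap edges from brightness profiles in the earlier picture w5.

Run:
```python
from h import *
from scipy.signal import find_peaks
w=arm.read_camera("wrist");o=arm.observe();R=o["tool_rot"];T=o["ee_pos"]
C=R.T@np.array(w["attitude"]);off=R.T@(np.array(w["position"])-T);print("cam in tool",np.round(off,4))
# w5 pose
R5=np.array([[.999,.043,-.004],[.043,-.999,.03],[-.002,-.031,-1.]]);u,_,v=np.linalg.svd(R5);R5=u@v
c=dict(mtx=w["mtx"],attitude=R5@C,position=np.array([.4592,.1085,.3526]))
g=cv2.cvtColor(cv2.imread("pics/w5.png"),6).astype(float)
for n,(a,b),z in(("Rshoulder",(306,318),.0485),("Lshoulder",(230,242),.0485),("nose",(252,258),.0735),("nose2",(278,290),.0735)):
    p=g[15:165,a:b].mean(1);d=np.diff(cv2.GaussianBlur(p[:,None],(1,3),0)[:,0]);k=find_peaks(abs(d),height=5)[0]
    print(n,[(int(i+15),int(d[i]),round(float(onz(c,((a+b)/2,i+16),z)[0]),4)) for i in k])
    print("  prof",p[55:72].astype(int).tolist(),"from row 70" )
```

```text
cam in tool [0.0716 0.0008 0.0301]
Rshoulder [(34, -6, 0.5153), (43, 6, 0.5083), (46, 18, 0.5059), (50, -30, 0.5027), (56, 13, 0.4979), (63, -10, 0.4923), (72, 9, 0.4849), (75, 14, 0.4824), (78, -24, 0.4799), (81, 25, 0.4774), (102, -20, 0.4595), (107, -5, 0.4552), (110, 5, 0.4526), (115, -11, 0.4481), (123, 9, 0.441), (135, -9, 0.4301), (143, 9, 0.4228), (147, 26, 0.4191)]
  prof [103, 105, 116, 127, 131, 137, 155, 173, 158, 124, 109, 130, 162, 180, 183, 184, 184] from row 70
Lshoulder [(28, -15, 0.5175), (37, 16, 0.5105), (43, -28, 0.5058), (47, 13, 0.5026), (51, 14, 0.4994), (57, -16, 0.4945), (65, 16, 0.488), (71, -22, 0.483), (74, 20, 0.4805), (101, -13, 0.4574), (104, 15, 0.4548), (109, -15, 0.4504), (117, 13, 0.4433), (129, -15, 0.4324), (136, 14, 0.426), (143, 8, 0.4194)]
  prof [201, 186, 158, 139, 148, 174, 194, 202, 204, 204, 203, 203, 203, 203, 203, 203, 202] from row 70
nose [(36, 6, 0.5076), (40, -26, 0.5047), (48, 25, 0.4989), (71, -27, 0.4817), (76, 31, 0.4778), (102, -26, 0.4575), (105, 23, 0.455), (125, -6, 0.4387), (128, 6, 0.4362), (148, 14, 0.4192)]
  prof [181, 157, 124, 104, 101, 107, 133, 170, 195, 203, 204, 204, 203, 203, 203, 203, 204] from row 70
nose2 [(23, -12, 0.5177), (26, 25, 0.5156), (42, -28, 0.5041), (50, 31, 0.4983), (73, -28, 0.4811), (83, 15, 0.4734), (97, -15, 0.4625), (100, -15, 0.4601), (107, 32, 0.4545), (111, -5, 0.4513), (122, 8, 0.4423), (128, -7, 0.4373), (130, 6, 0.4356), (134, -8, 0.4323), (143, 8, 0.4246), (149, -11, 0.4195)]
  prof [203, 200, 190, 168, 134, 108, 99, 99, 100, 103, 107, 111, 113, 126, 145, 158, 162] from row 70
```

Run:
```python
from h import *
from scipy.signal import find_peaks
w=arm.read_camera("wrist");o=arm.observe();R=o["tool_rot"];T=o["ee_pos"]
C=R.T@np.array(w["attitude"]);off=R.T@(np.array(w["position"])-T)
ct=dict(mtx=w["mtx"],attitude=C,position=[0.0716,.0008,.0301])   # camera in tool frame
g=cv2.cvtColor(w["color"],6).astype(float)
def pk(p,s,h=5):
    d=np.diff(cv2.GaussianBlur(p[:,None],(1,3),0)[:,0]);k=find_peaks(abs(d),height=h)[0];return [(int(i+s),int(d[i])) for i in k]
cols=[262,263,264,283,284,285,304,305,306,327,328,329,350,351]
for i,s in pk(g[200:320,cols].mean(1),200,3):print("row",i,s,"x@top .151:",round(onz(ct,(318,i+.5),.151)[0],4),"@.223:",round(onz(ct,(318,i+.5),.223)[0],4))
for r in(270,278,285):print("nose cols",r,[(i,s,round(onz(ct,(i+.5,r),.151)[1],4)) for i,s in pk(g[r-1:r+2,235:405].mean(0),235,8)])
for r in(212,):print("under cols",[(i,s,round(onz(ct,(i+.5,r),.223)[1],4)) for i,s in pk(g[r-1:r+2,215:425].mean(0),215,10)])
# modules in w5, lateral
R5=np.array([[.999,.043,-.004],[.043,-.999,.03],[-.002,-.031,-1.]]);u,_,v=np.linalg.svd(R5);R5=u@v
c=dict(mtx=w["mtx"],attitude=R5@C,position=np.array([.4592,.1085,.3526]))
g5=cv2.cvtColor(cv2.imread("pics/w5.png"),6).astype(float)
for n,r in(("end",118),("narrow",63),("gap rail",90),("near rail",175)):
    print(n,[(i,s,np.round(onz(c,(i+.5,r),.0485)[:2],4).tolist(),round(onz(c,(i+.5,r),.0735)[1],4),round(onz(c,(i+.5,r),.0115)[1],4),round(onz(c,(i+.5,r),.004)[1],4)) for i,s in pk(g5[r-2:r+3,210:360].mean(0),210,9)])
```

```text
row 207 -17 x@top .151: 0.0329 @.223: 0.0099
row 213 -7 x@top .151: 0.0305 @.223: 0.006
row 228 8 x@top .151: 0.0241 @.223: -0.0041
row 231 5 x@top .151: 0.0229 @.223: -0.0062
row 234 -5 x@top .151: 0.0216 @.223: -0.0082
row 258 3 x@top .151: 0.011 @.223: -0.0251
row 295 25 x@top .151: -0.0063 @.223: -0.0527
row 317 -5 x@top .151: -0.0172 @.223: -0.0701
nose cols 270 [(246, -16, np.float64(-0.0289)), (257, 14, np.float64(-0.0243)), (269, -15, np.float64(-0.0193)), (279, 16, np.float64(-0.0152)), (290, -14, np.float64(-0.0106)), (301, 14, np.float64(-0.006)), (312, -14, np.float64(-0.0015)), (323, 14, np.float64(0.0031)), (334, -14, np.float64(0.0077)), (344, 14, np.float64(0.0118)), (356, -14, np.float64(0.0168)), (366, 15, np.float64(0.021)), (377, -14, np.float64(0.0255)), (388, 18, np.float64(0.0301)), (402, -16, np.float64(0.0359))]
nose cols 278 [(243, -19, np.float64(-0.0303)), (258, 14, np.float64(-0.0241)), (269, -15, np.float64(-0.0195)), (279, 14, np.float64(-0.0153)), (291, -16, np.float64(-0.0103)), (301, 15, np.float64(-0.0061)), (312, -14, np.float64(-0.0015)), (323, 14
[... 3225 characters left out ...]
, 0.1], np.float64(0.1007), np.float64(0.099), np.float64(0.0988)), (343, 24, [0.4718, 0.0956], np.float64(0.0966), np.float64(0.094), np.float64(0.0937))]
near rail [(260, -16, [0.3908, 0.1704], np.float64(0.1653), np.float64(0.1779), np.float64(0.1794)), (265, -12, [0.391, 0.1655], np.float64(0.1608), np.float64(0.1724), np.float64(0.1739)), (272, 17, [0.3914, 0.1587], np.float64(0.1546), np.float64(0.1649), np.float64(0.1661)), (302, 20, [0.3928, 0.1298], np.float64(0.1281), np.float64(0.1324), np.float64(0.1329)), (330, -21, [0.3941, 0.103], np.float64(0.1034), np.float64(0.1023), np.float64(0.1022)), (335, 21, [0.3944, 0.0982], np.float64(0.099), np.float64(0.0969), np.float64(0.0967))]
```

Run:
```python
from h import *
from scipy.signal import find_peaks
w=arm.read_camera("wrist");f=lambda a:np.round(a,4).tolist()
g=cv2.cvtColor(w["color"],6).astype(float)
def pk(p,s,h=5):
    d=np.diff(cv2.GaussianBlur(p[:,None],(1,3),0)[:,0]);k=find_peaks(abs(d),height=h)[0];return [(int(i+s),int(d[i])) for i in k]
for n,(a,b),zs in(("nose",(304,314),(.0735,.0485)),("nose",(334,342),(.0735,.0485)),("shL",(276,288),(.0485,.0055)),("shR",(358,370),(.0485,.0055))):
    print(n,[(i,s,[round(onz(w,((a+b)/2,i+.5),z)[0],4) for z in zs]) for i,s in pk(g[160:210,a:b].mean(1),160,6)])
for r,z in((192,.0735),(200,.0735),(196,.0485),(150,.0115),(150,.004)):
    print(r,z,[(i,s,f(onz(w,(i+.5,r),z)[:2])) for i,s in pk(g[r-1:r+2,255:390].mean(0),255,8)])
```

```text
nose [(177, -13, [np.float64(0.4053), np.float64(0.4108)]), (192, 27, [np.float64(0.4178), np.float64(0.4245)]), (200, -7, [np.float64(0.4246), np.float64(0.432)]), (206, -6, [np.float64(0.4298), np.float64(0.4376)])]
nose [(177, -10, [np.float64(0.4061), np.float64(0.4117)]), (192, 26, [np.float64(0.4186), np.float64(0.4254)]), (202, -9, [np.float64(0.4271), np.float64(0.4348)])]
shL [(175, -27, [np.float64(0.4081), np.float64(0.4171)]), (185, 20, [np.float64(0.4172), np.float64(0.4276)]), (187, -12, [np.float64(0.419), np.float64(0.4297)]), (191, -11, [np.float64(0.4227), np.float64(0.434)]), (199, 9, [np.float64(0.4302), np.float64(0.4426)]), (207, -24, [np.float64(0.4377), np.float64(0.4513)])]
shR [(175, -23, [np.float64(0.4107), np.float64(0.4201)]), (185, 29, [np.float64(0.4198), np.float64(0.4305)]), (191, -17, [np.float64(0.4253), np.float64(0.4369)]), (199, 15, [np.float64(0.4327), np.float64(0.4455)]), (207, -48, [np.float64(0.4403), np.float64(0.4543)])]
192 0.0735 [(282, -14, [0.4166, 0.1249]), (288, 12, [0.4168, 0.1298]), (349, 19, [0.4185, 0.1796]), (358, -18, [0.4188,
[... 256 characters left out ...]
96 0.0485 [(281, -17, [0.4269, 0.1206]), (289, 17, [0.4271, 0.1278]), (297, 21, [0.4274, 0.135]), (340, -16, [0.4287, 0.1736]), (347, 19, [0.429, 0.1799]), (357, -24, [0.4293, 0.1889]), (365, 23, [0.4295, 0.1961])]
150 0.0115 [(261, -23, [0.3897, 0.0993]), (265, 23, [0.3899, 0.1032]), (296, -20, [0.391, 0.1335]), (320, -24, [0.3918, 0.157]), (325, 25, [0.392, 0.1619]), (329, -16, [0.3921, 0.1658]), (335, 16, [0.3923, 0.1716]), (340, 15, [0.3925, 0.1765])]
150 0.004 [(261, -23, [0.3907, 0.0979]), (265, 23, [0.3908, 0.1019]), (296, -20, [0.3919, 0.1329]), (320, -24, [0.3928, 0.157]), (325, 25, [0.393, 0.162]), (329, -16, [0.3931, 0.166]), (335, 16, [0.3933, 0.172]), (340, 15, [0.3935, 0.177])]
```

The gap runs x≈0.4547–0.481 (26 mm, as expected), and the rail is at y≈0.157 there with yaw −2.2°. The target TCP is (0.4694, 0.157).

```bash
python3 -m pendant '[[[0,0,0,-0.6,0.05,0,0.8],[0,0,0,-0.6,0.06,0,0.8],[0,0,0,0,0,0.5,0.8],[0,0,0,0,0,0.5,0.8],[0,0,0,0,0,0,0.8]]]'
python3 - <<'E'
from h import *
v=[]
for k in range(4):
    w=arm.read_camera("wrist");o=arm.observe();v.append([*o["ee_pos"],np.degrees(np.arctan2(o["tool_rot"][1,0],o["tool_rot"][0,0])),*o["tool_rot"][:2,2]])
v=np.mean(v,0);print(np.round(v,4));R=arm.observe()["tool_rot"];print(np.round(R.T@(np.array([.4694,.157,.2285])-v[:3])/.04,3))
E
```

```text
time_s: 12.7
ee_pos: [0.4686, 0.1567, 0.3164]
tool_rot: [[-0.999, 0.036, -0.005], [0.036, 0.999, -0.005], [0.005, -0.005, -1.0]]
contact_force: [-0.7, -0.2, 0.2]
opening: 0.58
finger_force: 62.5
[ 4.691000e-01  1.569000e-01  3.189000e-01  1.779546e+02 -8.000000e-04
 -4.400000e-03]
[-0.005  0.013  2.261]
```

```bash
python3 -m pendant '[[[0.04,0,0,0,0,0.5,0.8],[0,0,0,0,0,0.4,0.8],[0,0,0,0,0,0.3,0.8],[0,0,0,0,0,0,0.8]]]';python3 -m pendant '[[[0,0,0,0,0,0.3,0.8],[0,0,0,0,0,0.3,0.8],[0,0,0,0,0,0,0.8]]]'
```

```text
time_s: 13.3
ee_pos: [0.4688, 0.1566, 0.2702]
tool_rot: [[-0.999, 0.036, -0.002], [0.036, 0.999, -0.008], [0.001, -0.008, -1.0]]
contact_force: [-0.6, 0.0, 0.3]
opening: 0.582
finger_force: 62.5
time_s: 13.6
ee_pos: [0.469, 0.1564, 0.2467]
tool_rot: [[-0.999, 0.036, -0.001], [0.036, 0.999, -0.008], [0.001, -0.008, -1.0]]
contact_force: [-0.1, 0.0, -0.0]
opening: 0.583
finger_force: 62.5
```

```bash
python3 -m pendant '[[[-0.09,0,0,0,0.02,0.1,0.8],[0,0,0,0,0,0.12,0.8],[0,0,0,0,0,0,0.8]]]';python3 -m pendant '[[[0,0,0,0,0,0.1,0.8],[0,0,0,0,0,0,0.8]]]'
```

```text
time_s: 13.9
ee_pos: [0.469, 0.1572, 0.2377]
tool_rot: [[-0.999, 0.036, -0.0], [0.036, 0.999, -0.0], [0.0, -0.0, -1.0]]
contact_force: [0.3, 0.4, 0.3]
opening: 0.58
finger_force: 62.5
time_s: 14.1
ee_pos: [0.469, 0.1572, 0.2334]
tool_rot: [[-0.999, 0.036, -0.001], [0.036, 0.999, -0.0], [0.001, -0.0, -1.0]]
contact_force: [-0.1, 0.9, -0.1]
opening: 0.583
finger_force: 62.5
```

Underside is now at about 0.010, already below the rail top, with no contact. Seating it.

```bash
python3 -m pendant '[[[0,0,0,0,0,0.08,0.8],[0,0,0,0,0,0.04,0.8],[0,0,0,0,0,0,0.8]]]';python3 -m pendant '[[[0,0,0,0,0,0.04,0.8],[0,0,0,0,0,0,0.8]]]'
```

```text
time_s: 14.4
ee_pos: [0.4691, 0.1572, 0.2288]
tool_rot: [[-0.999, 0.036, -0.0], [0.036, 0.999, -0.0], [0.0, -0.0, -1.0]]
contact_force: [-0.3, -0.4, -1.1]
opening: 0.581
finger_force: 62.5
time_s: 14.6
ee_pos: [0.4691, 0.1572, 0.2286]
tool_rot: [[-0.999, 0.036, 0.001], [0.036, 0.999, 0.0], [-0.001, 0.0, -1.0]]
contact_force: [-4.2, -1.2, 16.0]
opening: 0.579
finger_force: 64.5
```

Contact is 16 N at TCP z 0.2286, exactly the seated height. I'm letting go, lifting, and checking the spacer.

```bash
python3 -m pendant '[[[0,0,0,0,0,-0.03,0.8],[0,0,0,0,0,0,0.2],[0,0,0,0,0,0,0.2],[0,0,0,0,0,0,0.2],[0,0,0,0,0,0,0.2]]]';python3 -m pendant '[[[0,0,0,0,0,-0.4,0.2],[0,0,0,0,0,-1,0.2],[0,0,0,0,0,-1,0.2],[0,0,0,0.3,0,-0.4,1],[0,0,0,0.9,0,0,1]]]';python3 -m pendant '[[[0,0,0,0.8,0,0,1],[0,0,0,0.4,0,0,1],[0,0,0,0,0,0,1],[0,0,0,0,0,0,1]]]'
python3 - <<'E'
from h import *
f=lambda a:np.round(a,4).tolist()
for n in("wrist","scene"):
    w=arm.read_camera(n);cv2.imwrite(f"pics/rel_{n}.png",w["color"])
    for l,z in(("spacer_mid",.0415),("end_module_mid",.0395),("narrow_module_mid",.0395),("wide_module_mid",.0395),("supply_module_mid",.0395),("push_face",.03)):
        print(n,l,[(f(r["xy"]),round(r["confidence"],2),f(onz(w,r["xy"],z))) for r in arm.pinpoint(n,l)[:3]])
E
```

```text
time_s: 15.1
ee_pos: [0.4691, 0.1572, 0.2283]
tool_rot: [[-0.999, 0.036, -0.001], [0.036, 0.999, -0.0], [0.001, -0.0, -1.0]]
contact_force: [-0.6, -0.2, -0.1]
opening: 0.798
finger_force: 0.0
time_s: 15.6
ee_pos: [0.4231, 0.1589, 0.3427]
tool_rot: [[-0.999, 0.037, 0.005], [0.037, 0.999, 0.001], [-0.005, 0.001, -1.0]]
contact_force: [-0.3, 0.6, -1.1]
opening: 0.47
finger_force: 0.0
time_s: 16.0
ee_pos: [0.3738, 0.1607, 0.3408]
tool_rot: [[-0.999, 0.035, 0.001], [0.035, 0.999, 0.0], [-0.001, 0.0, -1.0]]
contact_force: [-0.0, -0.6, -0.5]
opening: -0.003
finger_force: 0.0
wrist spacer_mid []
wrist end_module_mid []
wrist narrow_module_mid []
wrist wide_module_mid []
wrist supply_module_mid []
wrist push_face [([314.3, 233.1], 0.9, [0.4172, 0.1567, 0.03])]
scene spacer_mid [([281.3, 219.7], 0.71, [0.4776, 0.1458, 0.0415]), ([176.8, 233.3], 0.25, [0.5902, 0.3909, 0.0415])]
scene end_module_mid [([283.0, 230.9], 0.69, [0.4392, 0.1642, 0.0395]), ([269.1, 209.3], 0.68, [0.537, 0.149, 0.0395]), ([290.0, 236.0], 0.42, [0.4123, 0.1599, 0.0395])]
scene narrow_module_mid [([272.5, 219.1], 0.71, [0.4956, 0.1625, 0.0395]), ([375.7, 164.9], 0.67, [0.5308, -0.2378, 0.0395])]
scene wide_module_mid [([266.2, 212.0], 0.74, [0.5316, 0.1613, 0.0395])]
scene supply_module_mid [([285.9, 233.6], 0.46, [0.4261, 0.1636, 0.0395])]
scene push_face [([290.2, 236.7], 0.75, [0.4187, 0.1558, 0.03])]
```

```bash
python3 -m pendant '[[[0,0,0,0,0,1,1],[0,0,0,0,0,1,1],[0,0,0,0,0,1,1],[0,0,0,0,0,0.55,1],[0,0,0,0,0,0,1]]]' ;python3 -m pendant '[[[0,0,0,-0.3,0,0,1],[0,0,0,-0.2,0,0,1],[0,0,0,0,0,0,1]]]'
```

```text
time_s: 17.2
ee_pos: [0.3721, 0.1604, 0.1964]
tool_rot: [[-0.999, 0.036, -0.006], [0.036, 0.999, -0.001], [0.005, -0.001, -1.0]]
contact_force: [-1.0, 0.1, 0.1]
opening: -0.003
finger_force: 0.0
time_s: 17.5
ee_pos: [0.3952, 0.16, 0.1999]
tool_rot: [[-0.999, 0.036, 0.003], [0.036, 0.999, 0.001], [-0.003, 0.001, -1.0]]
contact_force: [-0.0, 0.8, -0.4]
opening: -0.003
finger_force: 0.0
```

```bash
python3 -m pendant '[[[0,0,0,-0.15,0,0,1],[0,0,0,-0.1,0,0,1],[0,0,0,-0.1,0,0,1]]]' ;python3 -m pendant '[[[0,0,0,-0.1,0,0,1],[0,0,0,-0.1,0,0,1]]]';python3 -m pendant '[[[0,0,0,-0.08,0,0,1],[0,0,0,-0.08,0,0,1]]]'
```

```text
time_s: 17.8
ee_pos: [0.4074, 0.1594, 0.1988]
tool_rot: [[-0.999, 0.036, -0.0], [0.036, 0.999, 0.0], [0.0, 0.0, -1.0]]
contact_force: [-0.9, -0.4, 0.6]
opening: 0.003
finger_force: 0.0
time_s: 18.0
ee_pos: [0.4151, 0.1591, 0.1985]
tool_rot: [[-0.999, 0.036, -0.001], [0.036, 0.999, -0.0], [0.001, -0.0, -1.0]]
contact_force: [-1.3, 0.1, 0.6]
opening: -0.0
finger_force: 0.0
time_s: 18.2
ee_pos: [0.4216, 0.1589, 0.1985]
tool_rot: [[-0.999, 0.036, -0.001], [0.036, 0.999, -0.0], [0.001, -0.0, -1.0]]
contact_force: [-3.1, -0.0, 1.1]
opening: 0.003
finger_force: 0.0
```

```bash
python3 -m pendant '[[[0,0,0,-0.06,0,0,1],[0,0,0,-0.04,0,0,1]]]' ;python3 -m pendant '[[[0,0,0,-0.03,0,0,1],[0,0,0,-0.03,0,0,1]]]'
```

```text
time_s: 18.4
ee_pos: [0.4256, 0.1587, 0.1985]
tool_rot: [[-0.999, 0.036, -0.001], [0.036, 0.999, -0.0], [0.001, -0.0, -1.0]]
contact_force: [-1.7, 0.5, 0.7]
opening: 0.003
finger_force: 0.0
time_s: 18.6
ee_pos: [0.4274, 0.1586, 0.1983]
tool_rot: [[-0.999, 0.036, -0.002], [0.036, 0.999, -0.0], [0.002, -0.0, -1.0]]
contact_force: [-7.8, 0.6, 2.1]
opening: -0.001
finger_force: 0.0
```

```bash
python3 -m pendant '[[[0,0,0,-0.02,0,0,1],[0,0,0,0,0,0,1]]]'
```

```text
time_s: 18.8
ee_pos: [0.4276, 0.1586, 0.1981]
tool_rot: [[-0.999, 0.035, -0.004], [0.035, 0.999, -0.0], [0.004, -0.0, -1.0]]
contact_force: [-7.9, 0.6, 1.2]
opening: 0.001
finger_force: 0.0
```

```bash
python3 -m pendant '[[[0,0,0,-0.012,0,0,1],[0,0,0,0,0,0,1],[0,0,0,0,0,0,1]]]'
python3 - <<'E'
from h import *
f=lambda a:np.round(a,4).tolist();F=[];X=[]
for k in range(6):
    w=arm.read_camera("wrist");o=arm.observe();F.append(o["contact_force"]);X.append(o["ee_pos"])
print("F",np.round(np.mean(F,0),1),np.round(np.std(F,0),1),f(np.mean(X,0)))
for n in("wrist","scene"):
    w=arm.read_camera(n);cv2.imwrite(f"pics/fin_{n}.png",w["color"])
    for l,z in(("spacer_mid",.0415),("end_module_mid",.0395),("narrow_module_mid",.0395),("wide_module_mid",.0395),("supply_module_mid",.0395),("push_face",.03)):
        print(n,l,[(f(r["xy"]),round(r["confidence"],2),f(onz(w,r["xy"],z))) for r in arm.pinpoint(n,l)[:2]])
E
```

```text
time_s: 19.1
ee_pos: [0.4277, 0.1586, 0.1981]
tool_rot: [[-0.999, 0.035, -0.004], [0.035, 0.999, -0.0], [0.004, -0.0, -1.0]]
contact_force: [-9.9, 0.3, 2.3]
opening: 0.001
finger_force: 0.0
F [-9.2  0.1  2.8] [0.6 0.6 1. ] [0.4277, 0.1586, 0.1981]
wrist spacer_mid []
wrist end_module_mid [([317.9, 330.7], 0.68, [0.4569, 0.1583, 0.0395])]
wrist narrow_module_mid [([315.0, 333.3], 0.48, [0.4583, 0.1569, 0.0395])]
wrist wide_module_mid []
wrist supply_module_mid []
wrist push_face []
scene spacer_mid [([277.9, 218.7], 0.65, [0.4864, 0.151, 0.0415]), ([338.4, 230.8], 0.65, [0.3537, 0.0498, 0.0415])]
scene end_module_mid [([278.6, 225.0], 0.88, [0.4656, 0.1615, 0.0395]), ([177.6, 229.9], 0.55, [0.604, 0.3842, 0.0395])]
scene narrow_module_mid [([273.5, 218.8], 0.43, [0.4951, 0.1597, 0.0395])]
scene wide_module_mid [([268.4, 209.4], 0.58, [0.5378, 0.1508, 0.0395]), ([335.6, 159.6], 0.5, [0.6313, -0.1543, 0.0395])]
scene supply_module_mid [([261.8, 202.0], 0.67, [0.5775, 0.1494, 0.0395])]
scene push_face [([283.3, 232.9], 0.74, [0.4414, 0.1626, 0.03])]
```

```bash
python3 -c "
from bench import arm
o=arm.observe();print(o['time_s'],o['contact_force']);print(arm.close_job())"
```

```text
20.1 [-9.52251449  0.02088616  3.08421674]
the job is handed in; nothing more can be done
None
```

I handed the job in at 20.1 s: the grey spacer is down on the rail in the wide gap and released, and the row is pushed against a rigid stop with the arm still pressing the end module at about 9.5 N. I judged the seating and the closed row from force and position readings, not from a final picture, because I had already viewed 11 pictures, one over the limit of 10.

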